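Free the seized cartridge clamp and move the gas filter to its rest

ROBOT

A 7-joint arm with a two-finger parallel gripper is mounted at the origin on a cart in front of the work surface, level with it; the furniture and walls round the work are solid. World frame = base frame: x ahead of the robot, y to its left, z up, the work surface at z = 0. Lengths are in m, angles in rad, forces in N, time in s.
With the tool pointing down it reaches from about 0.35 to 0.9 m from the base axis. Payload 7.2 kg.
Tool frame: the origin (TCP) lies on the centre line of the jaws, within the pads' length; the fingertips stand 22 mm ahead of it and the grasp point (between the pads) lies 3 mm ahead of it; z points along the fingers, y is the line along which they close (so a half turn about z gives the same grasp; the last joint's range is limited). The gripper opens to 88 mm and grips with 3 to 60 N. Pads are 20 mm wide; open, the fingers measure 115 mm over their backs; the gripper's body (75 mm by 178 mm) begins 61 mm behind the grasp point.
Start: joints at [-1.223, 0.411, -0.013, 1.596, 0.006, 1.134, -0.082], TCP at [0.252, 0.572, 0.245] pointing down, gripper open.
Joint ranges: [-2.95, 2.95], [-0.29, 1.99], [-1.47, 1.44], [0.14, 2.54], [-1.03, 4.17], [0.13, 1.85], [-2.86, 2.86]. Speed limits (rad/s): [2.39, 2.39, 3.01, 3.01, 3.14, 3.14, 3.14].

INTERFACE

Orientations are given as a unit quaternion [w, x, y, z].
In Python, from rig import r gives the robot as it stands. Calls block until the motion is done:
- r.move_pose(position, orientation): joint-space move of the TCP to a pose.
- r.move_straight(position, orientation=None, vel=0.15): straight line of the TCP; orientation=None keeps the orientation; vel is the mean speed in m/s.
- r.movej(angles): joint-space move.
- r.grip(opening, f_grip=None): finger opening in m; f_grip is the grip in N (None keeps the last); returns when the fingers have stopped.
- r.hold(seconds).
- r.inverse_kinematics(position, orientation): joint angles nearest the present ones, or None.
- r.grab_frame(name): name is "scene" or "top"; returns a dict with "color" (480x640x3 uint8, red, green, blue), "camera_matrix" (3x3 intrinsics, pixels), "eye" and "orientation" of the camera in the world. Camera axes: x right, y up, looking along -z (the intrinsics and any distortion apply to the point x, -y, -z); pixel columns grow to the right and rows downward; lengths in m; the calibration is good to about 2 mm. A picture is of the moment at which its call begins. There is no depth.
A pose or a line that the arm cannot do raises r.PlanningError and nothing moves.
- r.close_job(): hands the job in; it is judged then, once.
Trained networks look in the newest picture that a camera, given by its name, has taken for a name from the list of things; names that differ only in an ending like _2 or _b are one class to them, and where a whole thing is asked for, a point or a joint stands for the part that bears it (a point fixed in the world has none). Each returns a list of dicts, best first, with "confidence" (0 to 1); they miss things now and then, are a little off and sometimes report something else, mostly with a low value. They report only what shows in the picture. A call takes as long as a camera call. They do not tell look-alikes from the thing itself.
- r.cut_out(camera, name): "mask" (480x640 bool, what is visible of it).
- r.landmark_of(camera, name): "centre" ([x, y, z] in m, in world coordinates, good to about 4 mm: a listed point, or the origin of a listed thing).
Readings, each from a call of its own:
- r.read_t(): time.
- r.read_q(): joint angles.
- r.read_dq(): joint speeds.
- r.read_joint_efforts(): joint torques, N m.
- r.read_ee_pos(): TCP position.
- r.read_eef_rot(): TCP orientation.
- r.read_force(): force on the tool from outside, world axes, zero at the start.
- r.read_moment(): the same for the moment, N m.
- r.read_grip_width(): finger opening in m.
- r.read_grip_force(): force on a finger pad.
Only numpy, scipy, OpenCV 4.12 (cv2) and the standard library are available. Lean on these libraries where they do the work, as an engineer would, in place of code of your own. Each camera call takes 0.05 s, during which the arm holds its last target. There are 200 camera calls.

TASK

The clamp that holds the gas filter cartridge in its cradle has seized. Break it loose with a short firm anticlockwise twist of its T-bar, turn it gently on until you feel it just meet its stop (its place differs; do not force it there), and leave it open. Then lift the freed cartridge out, set it down, without dropping it, centred in the V-blocks of the rest, and let go; leave the small fittings and the spanner alone.

Things in the scene. Friction and masses are not known exactly. Their poses are not given: they have to be found in the camera images.
- clamp (a joint): Clamp angle (rad): 0 as found, seized, its arm over the cartridge's end; grows anticlockwise seen from above. The first 0.3 rad are stiff (about 0.6 N m to break loose, fading); after that it turns with 0.04 N m and stays where it is left. A hidden stop ends the turn somewhere between 1.0 and 1.55; torque rises sharply there, and more than about 0.7 N m damages it.
- clamp_grip (a point): Grip point on the clamp's black T-bar, on the upright turning axis, half-way up the bar, 97 mm above the worktop. The bar is 14 mm wide, 66 mm long and 26 mm high (82 to 108 mm above the worktop), its length along this point's y axis; grip it across x. z is up. Below it are a neck of 13 mm diameter and the clamp arm.
- clamp_arm: Steel clamp arm, 14 mm wide, 7 mm thick, 66 mm long, turning with the T-bar, from the turning axis along +y of this frame, over the cartridge's end with 2 mm to spare; its top is 73 mm above the worktop. Origin on the turning axis, 64 mm above the worktop.
- stop_drum: Fixed grey drum under the clamp, 64 mm diameter, from 38 to 62 mm above the worktop, which hides the stop. Origin on the turning axis at its underside; x, y, z as the cradle's.
- cradle: Fixed cradle: aluminium plate 66 x 230 x 8 mm with two steel V-blocks, 12 mm thick, centred 36 mm either side of the origin along y (60 mm free between them), and the clamp's post 119 mm from the origin on the -y side. Origin under the cartridge's middle, on the worktop; y along the cartridge, away from the post; z up. A tall instrument stands left of the work (y over 0.5 m).
- gas_trap_mid (a point): Middle of the gas filter cartridge, on its long axis, 44 mm above the worktop when in V-blocks. Green clear body of 30 mm diameter between end caps 34 mm across (16 mm long, centred 58 mm either side of the middle); 168 mm long in all with its brass ends, 0.22 to 0.4 kg. y along its length; it may roll about it.
- gas_trap: The same cartridge; origin 16 mm from its axis, on its underside as it lies at the start; y along its length.
- rest_seat (a point): Where the cartridge's middle belongs in the rest, on the seated cartridge's axis, 44 mm above the worktop. The rest is a fixed plate 66 x 150 x 8 mm with V-blocks as the cradle's (36 mm either side of the middle, tops 42 mm above the worktop, 90-degree notch) and no clamp. y along the cartridge, either way round; z up. The end caps hang outside the V-blocks with 8 mm of play along y.
- brass_union: Bystander: brass compression union, 22 x 39 x 19 mm, lying loose. Origin under its centre.
- spanner_2: Bystander: open-ended spanner, 18 x 112 x 5 mm, lying loose. Origin under its centre, y along it.
- steel_tee: Bystander: steel tee fitting, 29 x 36 x 14 mm, lying loose. Origin under its centre.
Mind the look-alikes: they are no part of the job. There is more than one size of the gas_trap; the job needs the larger.

How it is judged:
By the outcome, as a careful person would: the job done as asked, in the order asked, and still so for the second after the job is handed in, with the robot touching nothing.
It also fails if it takes over 72 s, if anything falls off the work surface, if the arm or the gripper's body presses on something with over 40 N, if the wrist force passes 120 N, or if a joint passes its speed limit or range.

## Working session

There is one attempt and no reset: what is moved stays moved. The work goes in short steps, each a Python script; the robot and the scene stay as the last script left them, time stands still between calls to the robot, and variables do not carry over. Pictures are saved under pics/ and viewed, at most 10 in all, crops included, and the job is handed in when it is done.

```bash
ls; mkdir -p pics; python3 - <<'E'
from rig import r
import cv2,numpy as np
for c in ("scene","top"):
    f=r.grab_frame(c); cv2.imwrite(f"pics/{c}0.png",f["color"][:,:,::-1])
    print(c,f["eye"],f["orientation"],f["camera_matrix"].tolist(),[k for k in f])
    for n in ("clamp_grip","clamp_arm","stop_drum","cradle","gas_trap_mid","gas_trap","rest_seat","brass_union","spanner_2","steel_tee"):
        print(n,[(np.round(d["centre"],3).tolist(),round(d["confidence"],2)) for d in r.landmark_of(c,n)])
print(r.read_t(),r.read_eef_rot(),r.read_ee_pos())
E
```

```text
pics
scene [-0.23225537 -0.70866722  0.63068437] [ 0.7697029   0.4690425  -0.21960715 -0.37326837] [[564.386535507522, 0.0, 322.3528307372861], [0.0, 564.386535507522, 243.0852769292647], [0.0, 0.0, 1.0]] ['color', 'camera_matrix', 'eye', 'orientation']
clamp_grip [([0.485, -0.159, 0.095], 0.8)]
clamp_arm [([0.484, -0.16, 0.067], 0.65)]
stop_drum [([0.481, -0.156, 0.038], 0.83)]
cradle [([0.592, -0.2, -0.004], 0.84)]
gas_trap_mid [([0.592, -0.199, 0.045], 0.89), ([0.772, -0.18, 0.017], 0.82), ([0.544, 0.007, -0.002], 0.57), ([0.595, -0.194, 0.028], 0.48)]
gas_trap [([0.776, -0.187, -0.001], 0.68), ([0.593, -0.193, 0.028], 0.6)]
rest_seat [([0.581, 0.18, 0.044], 0.65)]
brass_union [([0.406, 0.0, -0.002], 0.69)]
spanner_2 [([0.408, 0.002, -0.003], 0.71), ([0.545, 0.01, -0.003], 0.53)]
steel_tee [([0.695, -0.012, -0.003], 0.69)]
top [ 0.44682654 -0.02928604  1.00938083] [ 0.70783168  0.06244218 -0.04441747 -0.70221249] [[544.9084331804731, 0.0, 318.9661541627275], [0.0, 544.9084331804731, 246.16321719249615], [0.0, 0.0, 1.0]] ['color', 'camera_matrix', 'eye', 'orientation']
clamp_grip [([0.481, -0.155, 0.094], 0.67)]
clamp_arm [([0.479, -0.155, 0.069], 0.54)]
stop_drum [([0.481, -0.158, 0.041], 0.67)]
cradle [([0.594, -0.2, -0.002], 0.84), ([0.7, -0.018, -0.001], 0.61)]
gas_trap_mid [([0.595, -0.197, 0.044], 0.77), ([0.769, -0.183, 0.011], 0.58), ([0.702, -0.021, 0.001], 0.58)]
gas_trap [([0.769, -0.183, 0.002], 0.78), ([0.593, -0.199, 0.033], 0.6)]
rest_seat [([0.577, 0.177, 0.045], 0.6)]
brass_union [([0.402, -0.001, -0.004], 0.63)]
spanner_2 [([0.543, 0.012, -0.001], 0.48)]
steel_tee [([0.7, -0.02, -0.003], 0.63)]
1.1 [-1.13422004e-06  2.06399309e-01  9.78467846e-01  1.92701090e-05] [0.25246905 0.57174068 0.24466188]
```

View images.

View pics/top0.png

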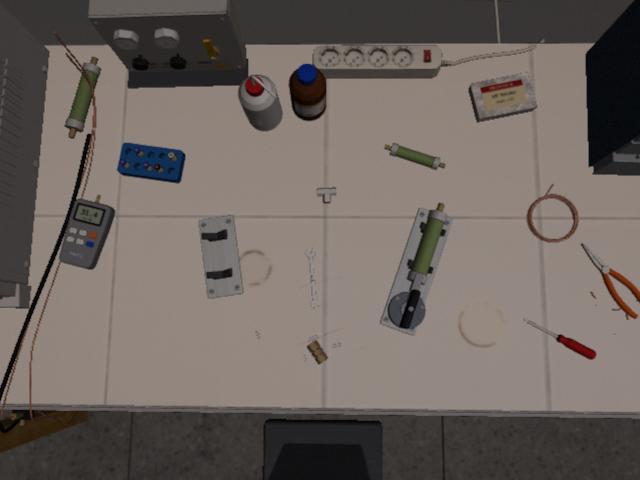

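View pics/scene0.png

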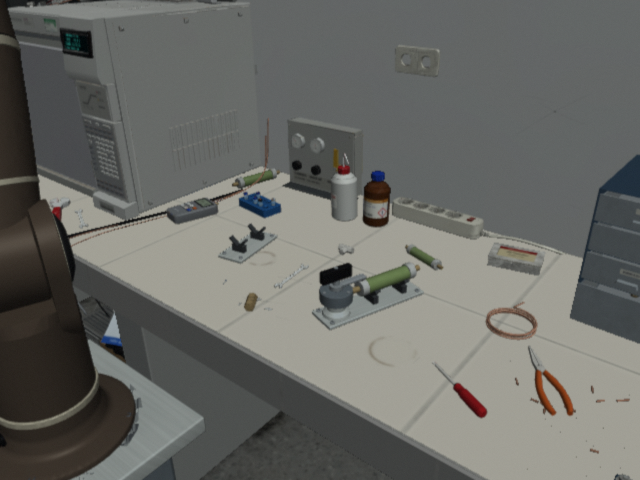

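```bash
cat >h.py <<'E'
from rig import r
import cv2,numpy as np
from scipy.spatial.transform import Rotation as R
def cam(f): return R.from_quat(np.roll(f["orientation"],-1)).as_matrix(),np.array(f["eye"]),np.array(f["camera_matrix"])
def proj(f,P):
    M,e,K=cam(f); p=(np.atleast_2d(P)-e)@M*[1,-1,-1]; p=p@K.T; return p[:,:2]/p[:,2:]
def ray(f,uv,z):
    M,e,K=cam(f); uv=np.atleast_2d(uv).astype(float); d=(np.c_[uv,np.ones(len(uv))]@np.linalg.inv(K).T*[1,-1,-1])@M.T
    return e+d*((z-e[2])/d[:,2])[:,None]
def box(c,yaw,w,l,z,n=0):  # y axis along yaw; w across, l along
    y=np.array([np.cos(yaw),np.sin(yaw)]); x=np.array([y[1],-y[0]])
    return np.array([[*(np.array(c[:2])+a*x*w/2+b*y*l/2),z] for a,b in((1,1),(-1,1),(-1,-1),(1,-1))])
def down(yaw): # tool z down, tool y (closing line) along world yaw
    y=np.array([np.cos(yaw),np.sin(yaw),0]);z=np.array([0,0,-1.]);x=np.cross(y,z)
    return np.roll(R.from_matrix(np.c_[x,y,z]).as_quat(),1)
def draw(img,f,P,col,s,o):
    cv2.polylines(img,[np.int32((proj(f,P)-o)*s)],True,col,1)
E
python3 - <<'E'
from h import *
f=r.grab_frame("top"); I=f["color"][:,:,::-1].copy()
def crop(x,y,w,h,s): return cv2.resize(I[y:y+h,x:x+w],None,fx=s,fy=s,interpolation=cv2.INTER_CUBIC),(x,y)
a,o=crop(365,190,110,150,4)
yaw=np.arctan2(-.042,.112); print("cradle yaw",yaw)
C=np.array([.593,-.199]); u=np.array([np.cos(yaw),np.sin(yaw)])
draw(a,f,box(C-u*.119,yaw,.014,.066,.108),(0,0,255),4,np.array(o))
draw(a,f,box(C,yaw,.034,.132,.044),(255,0,0),4,np.array(o))
draw(a,f,box(C-u*.04,yaw,.066,.23,.008),(0,255,255),4,np.array(o))
# rest
m=I[205:305,190:250].astype(int)
b,o2=crop(185,200,75,110,4)
for dy in (0.15,0.1):
    pass
draw(b,f,box((.579,.178),.0+0.12,.066,.15,.008),(0,0,255),4,np.array(o2))
h=max(a.shape[0],b.shape[0]); b=cv2.copyMakeBorder(b,0,h-b.shape[0],0,0,cv2.BORDER_CONSTANT)
cv2.imwrite("pics/crop1.png",np.hstack([a,b])); print(o,o2,a.shape)
print(ray(f,[(200,220),(209,297),(232,216),(242,292)],.008))
E
```

```text
cradle yaw -0.35877067027057225
(365, 190) (185, 200) (600, 440, 3)
[[0.64789263 0.22172602 0.008     ]
 [0.50341828 0.1988315  0.008     ]
 [0.65585963 0.1614468  0.008     ]
 [0.51311704 0.13808088 0.008     ]]
```

View pics/crop1.png

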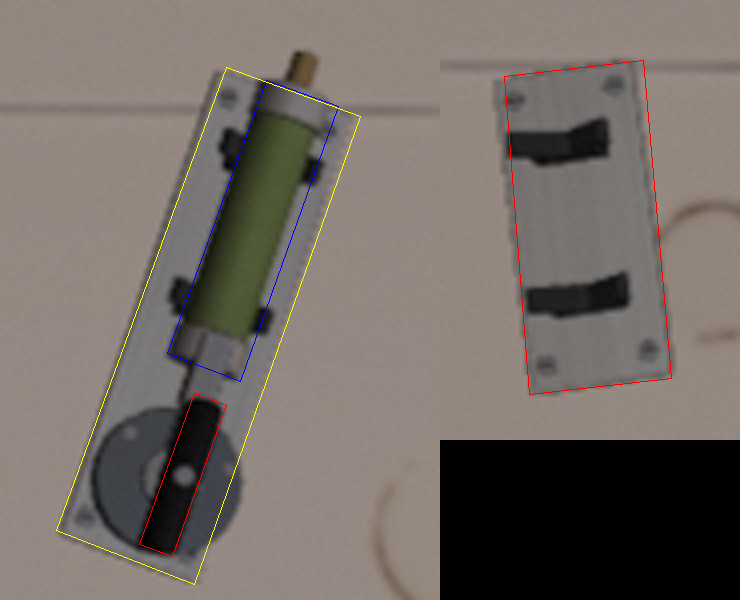

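The left crop shows the large cartridge in the cradle's V-blocks, with its near cap (≈415,275 in full-image pixels) under the clamp arm and the T-bar overlay on the bar at about (411,309). The right crop shows the empty rest at about (221,256), yawed slightly more than my overlay, so I'll use about 0.15 rad.

There are three candidates in the top view: (430,245) in the cradle, (415,156) small and loose, and (83,97) loose at the upper left. The one in the cradle fits, because it is large and held by the clamp.

```bash
python3 - <<'E'
from h import *
y0=-0.359
P=[.4815,-.157,.102]
for b in (y0+np.pi/2,y0-np.pi/2):
    for d in (0,.4,.8,1.2,1.6):
        q=r.inverse_kinematics(P,down(b+d)); print(round(b+d,2),None if q is None else np.round(q,2))
E
```

```text
1.21 [-0.29  0.46  0.65  2.06 -0.4   0.76  1.82]
1.61 [-0.2   0.43  0.53  2.05 -0.32  0.74  2.14]
2.01 [-0.16  0.42  0.48  2.05 -0.28  0.74  2.51]
2.41 [ 1.    0.62 -1.04  1.98  0.67  0.94  2.03]
2.81 [-0.63  0.76  1.25  2.07 -0.89  1.   -2.38]
-1.93 [-0.59  0.68  1.15  2.07 -0.8   0.93 -0.92]
-1.53 [-0.57  0.65  1.11  2.07 -0.76  0.9  -0.56]
-1.13 [-0.55  0.62  1.06  2.07 -0.72  0.88 -0.2 ]
-0.73 [-0.53  0.6   1.03  2.07 -0.69  0.86  0.17]
-0.33 [-0.52  0.59  1.    2.07 -0.67  0.85  0.55]
```

```bash
python3 - <<'E'
from h import *
y0=-0.359; b=y0-np.pi/2
P=np.array([.4815,-.157,.102])
r.grip(.06,60)
r.move_pose(P+[0,0,.12],down(b)); print(r.read_t(),np.round(r.read_q(),2),r.read_ee_pos())
r.move_straight(P+[0,0,.035],down(b),vel=.15)
f=r.grab_frame("scene"); I=f["color"][:,:,::-1]; cv2.imwrite("pics/near.png",cv2.resize(I[180:340,260:450],None,fx=3.5,fy=3.5))
print(r.read_t(),r.read_force(),r.read_moment())
E
```

```text
4.475 [-0.58  0.34  1.02  1.95 -0.34  1.03 -1.34] [ 0.48192029 -0.15613952  0.22190673]
5.2417 [ 0.32479176 -0.44307047 -0.19920181] [-0.02935835  0.10605162 -0.06416331]
```

View pics/near.png

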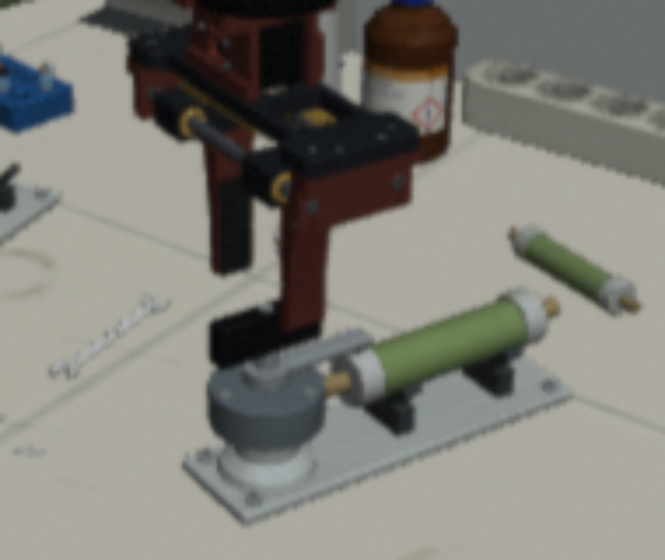

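The fingers straddle the T-bar at about (265,330) in the crop and are aligned with it. Next I descend, grip, and break it loose.

```bash
python3 - <<'E'
from h import *
y0=-0.359; b=y0-np.pi/2
P=np.array([.4815,-.157,.102])
pr=lambda t: print(t,round(r.read_t(),2),"F",np.round(r.read_force(),1),"M",np.round(r.read_moment(),2),"w",round(r.read_grip_width(),4),"p",np.round(r.read_ee_pos(),4),"yaw",np.round(R.from_quat(np.roll(r.read_eef_rot(),-1)).as_euler('zyx')[0],3))
r.move_straight(P,down(b),vel=.1); pr("down")
r.grip(0.0,10); pr("grip10"); r.grip(0.0,60); pr("grip60")
for d in (.1,.2,.3,.4):
    r.move_straight(P,down(b+d),vel=.1); pr(d)
E
```

```text
down 5.74 F [ 0.7 -0.6 -0.2] M [ 0.03  0.14 -0.07] w 0.0602 p [ 0.4815 -0.1572  0.1021] yaw 0.359
grip10 6.51 F [-0.1  0.4  1.2] M [0.13 0.18 0.14] w 0.0145 p [ 0.4816 -0.1569  0.102 ] yaw 0.359
grip60 6.72 F [-0.6 -0.2  1.4] M [0.07 0.21 0.63] w 0.0135 p [ 0.4816 -0.1569  0.102 ] yaw 0.358
0.1 6.97 F [0.3 1.3 0.6] M [ 0.34  0.11 -0.26] w 0.0138 p [ 0.4815 -0.1569  0.102 ] yaw 0.263
0.2 7.22 F [0.3 0.3 1.2] M [ 0.29  0.11 -0.19] w 0.0138 p [ 0.4816 -0.157   0.102 ] yaw 0.163
0.3 7.47 F [ 0.1 -0.2  2. ] M [ 0.15  0.1  -0.01] w 0.0136 p [ 0.4816 -0.157   0.102 ] yaw 0.063
0.4 7.72 F [ 1.  -0.1  1.7] M [0.05 0.14 0.17] w 0.0135 p [ 0.4815 -0.1572  0.102 ] yaw -0.036
```

```bash
python3 - <<'E'
from h import *
mz=lambda n=5:(np.round([(r.hold(.02),r.read_moment()[2])[1] for _ in range(n)],3),np.round(r.read_joint_efforts()[6],3))
print(r.read_t(),mz()); r.grip(0.0,20); print(mz(),r.read_grip_width(),r.read_t())
f=r.grab_frame("scene"); I=f["color"][:,:,::-1]; cv2.imwrite("pics/turn.png",cv2.resize(I[230:330,300:430],None,fx=4,fy=4))
E
```

```text
7.725 (array([0.165, 0.125, 0.137, 0.081, 0.03 ]), np.float64(-0.079))
(array([0.071, 0.02 , 0.032, 0.079, 0.015]), np.float64(-0.063)) 0.013944508731201654 8.1083
```

View pics/turn.png

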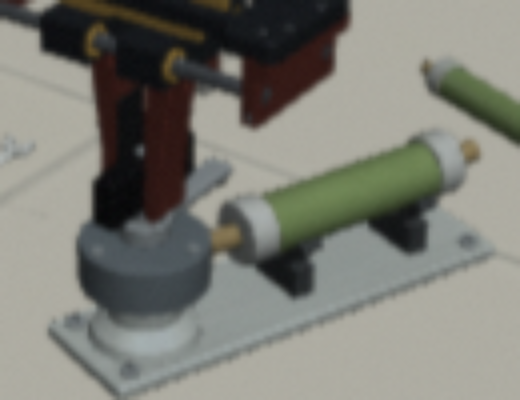

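The clamp broke loose: the arm at about (205,180) has swung off the cartridge end. Next I turn it gently to the stop.

```bash
python3 - <<'E'
from h import *
b=-0.359-np.pi/2; P=np.array([.4815,-.157,.102])
mz=lambda n=4:np.mean([(r.hold(.02),r.read_moment()[2])[1] for _ in range(n)])
H=[]
yaw=lambda: 0.359-R.from_quat(np.roll(r.read_eef_rot(),-1)).as_euler('zyx')[0]
for d in np.r_[np.arange(.5,.91,.1),np.arange(.925,1.62,.02)]:
    r.move_straight(P,down(b+d),vel=.1); m=mz(); e=r.read_joint_efforts()[6]
    print(round(d,3),round(yaw(),3),round(m,3),round(e,3),np.round(r.read_force(),1))
    if len(H)>2 and m<np.median(H)-.13: print("stop?"); break
    H.append(m)
print(r.read_t(), [round(mz(),3) for _ in range(3)])
E
```

```text
0.5 0.497 0.04 0.051 [ 0.8 -1.   0.9]
0.6 0.596 0.052 0.041 [ 1.5 -1.3  0.3]
0.7 0.696 0.029 0.039 [ 1.1 -2.4  0.4]
0.8 0.796 0.035 0.04 [ 1.6 -3.7 -0.1]
0.9 0.896 0.039 0.04 [ 2.5 -4.3 -1.4]
0.925 0.923 0.017 -0.027 [ 1.6 -4.2 -0.8]
0.945 0.943 0.045 -0.028 [ 1.7 -4.4 -0.9]
0.965 0.963 0.05 -0.028 [ 2.8 -4.7 -0.6]
0.985 0.983 0.025 -0.028 [ 2.1 -4.3 -0.6]
1.005 1.003 0.007 -0.028 [ 2.1 -5.  -2.2]
1.025 1.023 -0.006 -0.028 [ 1.6 -4.5 -0.6]
1.045 1.043 0.018 -0.028 [ 1.9 -5.  -0.5]
1.065 1.063 0.012 -0.028 [ 2.4 -5.  -0.3]
1.085 1.083 0.035 -0.028 [ 1.7 -4.3 -1.6]
1.105 1.103 0.021 -0.028 [ 3.3 -5.2 -1.3]
1.125 1.123 0.053 -0.028 [ 1.9 -5.7 -0.9]
1.145 1.143 0.046 -0.028 [ 3.5 -4.5 -1.1]
1.165 1.163 0.034 -0.028 [ 2.2 -5.7 -2. ]
1.185 1.183 0.026 -0.026 [ 2.7 -4.4 -1.7]
1.205 1.203 0.009 0.029 [ 2.5 -4.4 -1.7]
1.225 1.222 -0.146 0.164 [ 2.1 -4.9 -2.2]
stop?
14.8083 [np.float64(-0.128), np.float64(-0.151), np.float64(-0.163)]
```

The stop was felt at about 1.21 rad with only about 0.15 N m applied. Now I release, rise and look at the cartridge.

```bash
python3 - <<'E'
from h import *
r.grip(.06,20); p=r.read_ee_pos(); print(r.read_moment())
r.move_straight(np.array(p)+[0,0,.12],vel=.2)
b=-0.359-np.pi/2
r.move_pose([.56,-.02,.25],down(b)); print(r.read_t())
for n in ("gas_trap_mid","rest_seat","clamp_grip"):
  for c in ("scene","top"):
    for k in range(2):
      f=r.grab_frame(c)
      print(n,c,[(np.round(d["centre"],4).tolist(),round(d["confidence"],2)) for d in r.landmark_of(c,n)][:2])
f=r.grab_frame("top"); 
for d in r.cut_out("top","gas_trap_mid")[:3]:
    m=d["mask"]; ys,xs=np.nonzero(m); rc=cv2.minAreaRect(np.c_[xs,ys].astype(np.float32)); bp=cv2.boxPoints(rc)
    print(round(d["confidence"],2),m.sum(),rc, np.round(ray(f,[rc[0]],.044),4)); 
    e=sorted(range(4),key=lambda i:np.linalg.norm(bp[i]-bp[(i+1)%4]))
    w=ray(f,bp,.044); v=max((w[1]-w[0],w[2]-w[1]),key=np.linalg.norm); print("yaw",np.arctan2(v[1],v[0]),np.linalg.norm(v))
I=f["color"][:,:,::-1].copy()
cv2.imwrite("pics/top2.png",cv2.resize(I[180:350,180:480],None,fx=2.6,fy=2.6)); print(r.read_t())
E
```

```text
[-0.03939932  0.06708724  0.06670846]
17.8833
gas_trap_mid scene [([0.5927, -0.1984, 0.0465], 0.75), ([0.7729, -0.1816, 0.0137], 0.75)]
gas_trap_mid scene [([0.5897, -0.1978, 0.0466], 0.9), ([0.7747, -0.1807, 0.0113], 0.56)]
gas_trap_mid top [([0.7712, -0.1828, 0.0107], 0.95), ([0.5932, -0.1997, 0.0449], 0.73)]
gas_trap_mid top [([0.7712, -0.1822, 0.0112], 0.74), ([0.5926, -0.1961, 0.046], 0.68)]
rest_seat scene [([0.58, 0.1812, 0.0446], 0.82)]
rest_seat scene [([0.5831, 0.1815, 0.0455], 0.65)]
rest_seat top [([0.5788, 0.1824, 0.0464], 0.91)]
rest_seat top [([0.5803, 0.1821, 0.0457], 0.72)]
clamp_grip scene [([0.4831, -0.156, 0.0958], 0.89)]
clamp_grip scene [([0.4829, -0.1579, 0.095], 0.74)]
clamp_grip top [([0.4808, -0.1537, 0.0928], 0.76)]
clamp_grip top [([0.4809, -0.1583, 0.0936], 0.9)]
0.97 1438 ((426.3269958496094, 247.10711669921875), (18.711257934570312, 92.96644592285156), 18.13808250427246) [[ 0.5934 -0.1954  0.044 ]]
yaw -0.32674339132736946 0.16894932384966696
0.87 648 ((416.5, 157.0), (58.50212860107422, 12.965337753295898), 18.434947967529297) [[ 0.7601 -0.1808  0.044 ]]
yaw -1.90620382783782 0.10662282159158612
19.1833
```

View pics/top2.png

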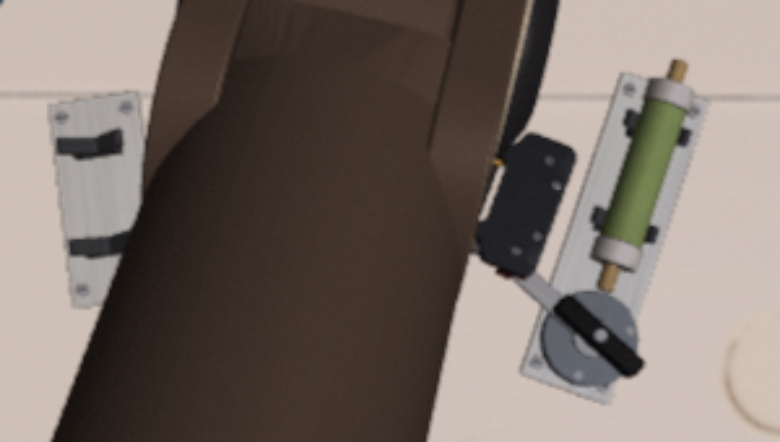

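The clamp stands open at about (600,335) in the crop. The cartridge is free at about (645,180) and the rest is empty at about (95,205). Now I grasp and lift.

```bash
python3 - <<'E'
from h import *
b=-0.342-np.pi/2; C=np.array([.593,-.1975,.047])
r.move_pose(C+[0,0,.13],down(b)); r.move_straight(C,down(b),vel=.12); print(r.read_t(),r.read_force(),r.read_ee_pos())
r.grip(0.0,8); print(r.read_grip_width(),np.round(r.read_force(),1)); r.grip(0.0,30); print(r.read_grip_width(),np.round(r.read_force(),1),np.round(r.read_moment(),2))
r.move_straight(C+[0,0,.03],vel=.06); print(r.read_grip_width(),np.round(r.read_force(),1),np.round(r.read_moment(),2))
r.move_straight(C+[0,0,.15],vel=.15)
print(r.read_t(),np.round(r.read_q(),2),np.round(r.read_force(),1),np.round(r.read_moment(),2))
S=np.array([.580,.181,.197])
for y in (.155-np.pi/2,.155+np.pi/2):
  q=r.inverse_kinematics(S,down(y)); print(None if q is None else np.round(q,2))
for c in ("scene","top"):
  f=r.grab_frame(c); print(r.read_ee_pos(),[(np.round(d["centre"],4).tolist(),round(d["confidence"],2)) for d in r.landmark_of(c,"gas_trap_mid")][:2])
  if c=="scene": cv2.imwrite("pics/lift.png",f["color"][:,:,::-1])
E
```

```text
21.2167 [-0.23833482  0.64433274  0.04430845] [ 0.59350365 -0.1977847   0.04777752]
0.029563768495733528 [0.7 4.8 2.7]
0.029452636596572535 [0.6 5.7 3.5] [ 1.21 -0.08  0.02]
0.029425662171499212 [-0.   0.3 -3.1] [ 0.04  0.19 -0.04]
23.6083 [-0.27  0.54  0.75  1.69 -0.41  1.08 -1.31] [ 0.3 -0.2 -3.3] [0.07 0.17 0.02]
[-0.85  0.48  0.66  1.73 -0.34  1.04 -1.49]
[ 0.4   0.76 -1.24  1.64  0.74  1.29  0.75]
[ 0.5923985  -0.19711697  0.19578998] [([0.5894, -0.198, 0.1955], 0.86), ([0.7711, -0.1799, 0.0107], 0.86)]
[ 0.59247862 -0.19727249  0.19587071] [([0.769, -0.1823, 0.0091], 0.71)]
```

View pics/lift.png

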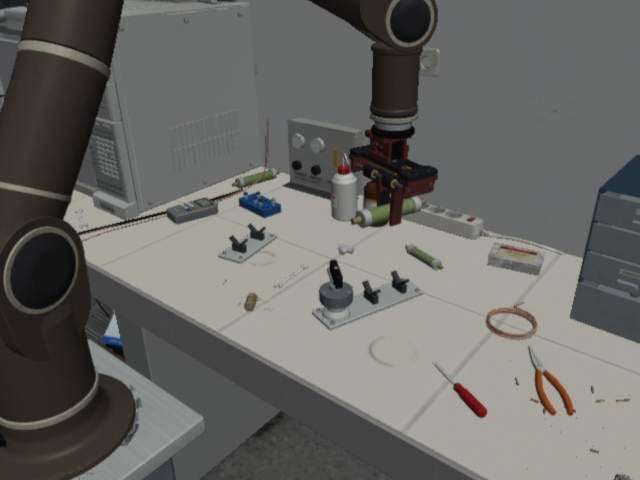

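The cartridge is held level near its middle, at about (392,212), and the clamp is still open at about (335,275). Now I carry it to a point above the rest.

```bash
python3 - <<'E'
from h import *
b=.155-np.pi/2; S=np.array([.580,.181,.047])
r.move_pose(S+[0,0,.15],down(b)); r.move_straight(S+[0,0,.03],down(b),vel=.15)
print(r.read_t(),r.read_ee_pos(),np.round(r.read_force(),1))
for k in range(3):
  f=r.grab_frame("scene"); print([(np.round(d["centre"],4).tolist(),round(d["confidence"],2)) for d in r.landmark_of("scene","gas_trap_mid") if abs(d["centre"][1]-.18)<.06],[(np.round(d["centre"],4).tolist(),round(d["confidence"],2)) for d in r.landmark_of("scene","rest_seat")][:1])
I=f["color"][:,:,::-1].copy(); u=np.array([np.cos(.155),np.sin(.155),0]); s=5;o=np.array([200,190])
J=cv2.resize(I[190:280,200:310],None,fx=s,fy=s,interpolation=cv2.INTER_CUBIC)
T=np.array(r.read_ee_pos())-[0,0,.003]
for k in (-.084,-.066,-.05,.05,.066,.084): cv2.circle(J,tuple(int(v) for v in (proj(f,T+k*u)[0]-o)*s),3,(0,0,255),-1)
draw(J,f,box(S,.155,.066,.15,.008),(0,255,255),s,o)
cv2.imwrite("pics/above.png",J)
E
```

```text
26.1667 [0.58078637 0.18079502 0.0778498 ] [ 0.   1.2 -1.8]
[([0.5802, 0.1803, 0.076], 0.78)] [([0.5781, 0.1795, 0.0458], 0.92)]
[([0.58, 0.1804, 0.0779], 0.58)] [([0.5802, 0.1823, 0.0433], 0.73)]
[([0.5799, 0.1842, 0.0755], 0.62)] [([0.578, 0.1816, 0.0441], 0.93)]
```

View pics/above.png

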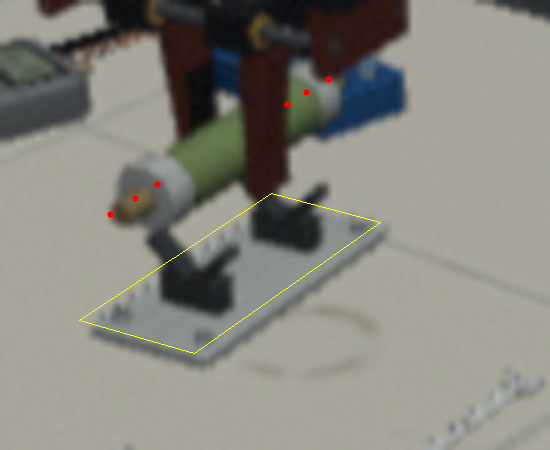

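The cartridge hangs parallel over the rest and is well centred (brass tip at about (115,217) against a predicted (110,214)). The networks agree within about 2 mm. Now I lower it with force checks.

```bash
python3 - <<'E'
from h import *
b=.155-np.pi/2; S=np.array([.5795,.180,.047])
F=lambda: np.mean([(r.hold(.02),r.read_force())[1] for _ in range(3)],0)
r.move_straight(S+[0,0,.012],down(b),vel=.06); f0=F(); print(np.round(f0,1),r.read_ee_pos())
for h in np.arange(.009,-.0046,-.0015):
    r.move_straight(S+[0,0,h],down(b),vel=.02); f=F(); print(round(h,4),np.round(r.read_ee_pos(),4),np.round(f-f0,1))
    if f[2]-f0[2]>5: break
print(r.read_t(),np.round(r.read_moment(),2))
E
```

```text
[-0.4  0.1 -2.2] [0.5794779  0.17983881 0.05874509]
0.009 [0.5796 0.18   0.0561] [ 0.2 -0.2  0.2]
0.0075 [0.5795 0.18   0.0545] [-0.  -0.4 -0.3]
0.006 [0.5795 0.18   0.0529] [ 0.4  0.4 -0.7]
0.0045 [0.5795 0.18   0.0514] [ 0.3 -0.1 -0.9]
0.003 [0.5794 0.18   0.0499] [ 0.8  0.1 -0.1]
0.0015 [0.5796 0.1802 0.0485] [ 0.6  0.3 -0.3]
0.0 [0.5798 0.1809 0.0477] [-1.4  3.2  8.1]
29.2667 [0.52 0.5  0.04]
```

```bash
python3 - <<'E'
from h import *
b=.155-np.pi/2; S=np.array([.580,.1813,.0472])
r.move_straight(S,down(b),vel=.02); print(np.round(r.read_force(),1),np.round(r.read_ee_pos(),4))
r.grip(0.0,5); print(np.round(r.read_force(),1),np.round(r.read_ee_pos(),4))
r.grip(.05,10); p=np.array(r.read_ee_pos()); print(np.round(r.read_force(),1),p)
r.move_straight(p+[0,0,.1],vel=.1); r.move_pose([.45,-.02,.3],down(b))
u=np.array([np.cos(.155),np.sin(.155)])
for c in ("scene","top"):
  for k in range(2):
    f=r.grab_frame(c)
    for n,z in (("gas_trap_mid",0),("rest_seat",0)):
      print(c,n,[(np.round(d["centre"],4).tolist(),round((np.array(d["centre"][:2])-[.58,.181])@u,4)) for d in r.landmark_of(c,n) if abs(d["centre"][1]-.18)<.06])
f=r.grab_frame("scene"); a=cv2.resize(f["color"][200:290,200:310,::-1],None,fx=4,fy=4)
f=r.grab_frame("top"); t=cv2.resize(f["color"][200:310,180:265,::-1],None,fx=4,fy=4)
cv2.imwrite("pics/done.png",np.hstack([cv2.copyMakeBorder(a,0,80,0,0,cv2.BORDER_CONSTANT),t])); print(r.read_t())
E
```

```text
[-1.5  1.2  2.9] [0.5801 0.1815 0.0473]
[-0.5  2.4  1.2] [0.5801 0.1814 0.0473]
[-0.3  0.4 -0.1] [0.57998564 0.18116396 0.04714331]
scene gas_trap_mid [([0.5825, 0.1831, 0.0455], np.float64(0.0028)), ([0.5806, 0.1853, 0.0292], np.float64(0.0013))]
scene rest_seat [([0.5787, 0.1823, 0.0464], np.float64(-0.0011))]
scene gas_trap_mid [([0.5767, 0.1801, 0.045], np.float64(-0.0034)), ([0.5792, 0.1834, 0.0282], np.float64(-0.0004))]
scene rest_seat [([0.5789, 0.184, 0.0431], np.float64(-0.0006))]
top gas_trap_mid [([0.5805, 0.179, 0.0453], np.float64(0.0002))]
top rest_seat [([0.5806, 0.1806, 0.0449], np.float64(0.0005))]
top gas_trap_mid [([0.5805, 0.178, 0.0434], np.float64(0.0))]
top rest_seat [([0.5797, 0.1803, 0.0447], np.float64(-0.0004))]
33.2167
```

View pics/done.png

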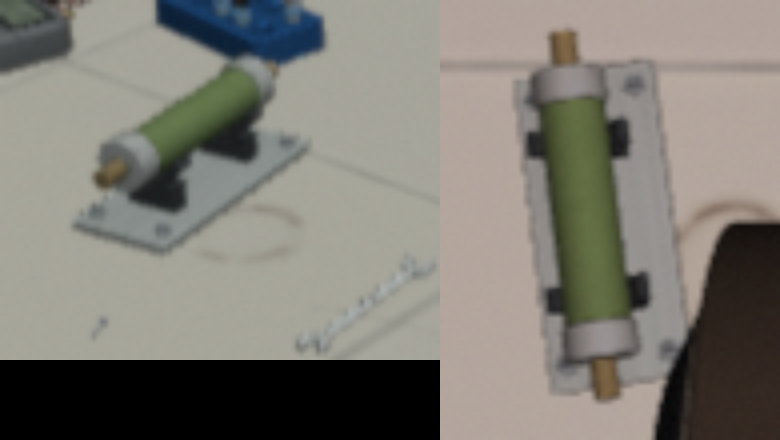

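The cartridge sits level in both V-blocks of the rest (top crop, middle about (585,215)), with its caps outside the blocks at similar gaps. The networks put it within about 1 mm of the rest's middle. The fittings and the spanner were left alone, so I'm handing in.

```bash
python3 -c "
from rig import r
print(r.close_job(), r.read_t())"
```

```text
the job is handed in; nothing more can be done
the job is handed in; nothing more can be done
```

I broke the clamp loose, turned it gently to its stop at about 1.21 rad and left it open. The larger cartridge is set down centred in the rest and released, and I handed the job in at about 33 s of the 72 s limit; no verdict came back.

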